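Free a locked ball tray and hold it up to the desk camera

TASK

The tray with the loose steel ball is locked in its dock: knock the dock's stiff steel release pin fully down with the mallet (not with the gripper, which must not push on the dock), then put the mallet back down on the desk. Take the tray by its upright grip and carry it level, so that the ball never leaves its shallow pocket, to the desk camera; finish still holding the tray level and still there, its ball end towards the lens and the ball at the camera's focus point, and do not let go. Leave the mug, the mouse and the highlighter where they are.

Things in the scene. Friction and masses are not known exactly. Their poses are not given: they have to be found in the camera images.
- dock: grey tray dock, fixed, 196 x 76 x 14 mm (x -126 to +70). Origin on the desk under the nest's middle; the tray sits 14 mm above the desk in rails 6 mm higher. At x = -93 mm is the pin housing, 46 x 50 mm, top 46 mm above the desk; its steel catch overlaps the tray's -x end by 10 mm and draws back clear as the pin goes down. z up
- pin_top (a point): centre of the top of the release pin, an upright steel pin 14 mm in diameter standing up out of the housing on the dock; 62 mm above the desk when up, 50 mm when fully down (still 4 mm proud of the housing)
- pin (a joint): how far the release pin has been pushed down, m: 0 up, 0.012 fully down at its stop. It is sprung but stiff: it takes 5 to 7 N downward to move (more if fast) and it stays where it is left. The catch is clear of the tray from about 0.009 on
- tray_grip (a point): middle of the upright grip of the bare aluminium tray (0.11 to 0.20 kg), 42 mm above its underside. Tray plate 120 x 60 x 6 mm (x, y, z); the grip rises from the plate's middle, 34 mm long in x, 12 mm thick in y, top 62 mm above the underside: pinch it in y from above. x points to the ball's end, z up
- pocket (a point): centre of the ball's pocket in the tray, at the height of the centre of a ball lying in it (18 mm above the tray's underside); it is 38 mm from the grip along the tray's +x. The pocket is a ring 30 mm inside, 38 mm outside, with a rim 3 mm high: the ball leaves it if the tray is tipped by more than about 40 degrees or jerked
- ball_center (a point): centre of the loose steel ball, 24 mm in diameter, 57 g; it rolls freely up to about 8 mm either way within the pocket
- mallet_grip (a point): mallet (0.14 to 0.26 kg) standing on a face of its head; point on the wooden handle's axis, 30 mm above the desk, to grasp from above. Handle 20 x 20 mm, level, x -72 to +28 mm from here. Black rubber head: upright cylinder 36 mm across, 60 tall, axis 42 mm from here along +x; its lower face, 30 mm below this point, strikes. z up
- camera: black desk camera fixed on a stand, 172 mm tall in all: round foot 90 mm across, thin post, head 60 x 64 x 44 mm (x, y, z) whose middle is 150 mm above the desk. Origin on the desk under the head. It looks level along its own -x
- lens (a point): middle of the camera's lens front, 50 mm from the camera's origin along its -x, 150 mm above the desk
- focus (a point): the camera's focus point, in the air, 120 mm straight in front of the lens (170 mm from the camera's origin along its -x), 150 mm above the desk; axes as the camera's: the lens is towards +x. The ball's centre is to be held here
- mug: white mug, 80 mm across, 90 mm tall; bystander. Origin under its middle
- mouse: black computer mouse 105 x 60 x 32 mm; bystander. Origin under its middle
- highlighter: flat marker pen, 120 x 24 x 14 mm, lying along x; bystander. Origin on the desk under it

How it is judged:
By the outcome, as a careful person would: the job done as asked, in the order asked, and still so for the second after the job is handed in, while the arm keeps its last pose, push and grip.
It also fails if it takes over 64 s, if anything falls off the work surface, if the arm or the gripper's body presses on something with over 40 N, if the wrist force passes 120 N, or if a joint passes its speed limit or range.

ROBOT

A 6-joint arm with a two-finger parallel gripper is mounted at the origin on the work surface. World frame = base frame: x ahead of the robot, y to its left, z up, the work surface at z = 0. Lengths are in m, angles in rad, forces in N, time in s.
With the tool pointing down it reaches from about 0.4 to 0.825 m from the base axis. Payload 7 kg.
Tool frame: the origin (TCP) lies between the finger pads; the fingertips stand 22 mm ahead of it and the grasp point (between the pads) lies 3 mm ahead of it; z points along the fingers, y is the direction in which the jaws open and shut (so a half turn about z gives the same grasp; the last joint's range is limited). The gripper opens to 88 mm and grips with 3 to 60 N. Pads are 19 mm wide; open, the fingers measure 130 mm over their backs; the gripper's body (78 mm by 193 mm) begins 47 mm behind the grasp point.
Start: joints at [-0.999, 0.359, 0.012, 0, -1.224, -0.288], TCP at [0.189, -0.648, 0.249] pointing down, gripper open.
Joint ranges: [-3.07, 3.07], [-1.43, 2.12], [-1.02, 1.25], [-3.03, 1.67], [-3.05, -0], [-3.03, 3.03]. Speed limits (rad/s): [2.39, 2.39, 3.01, 3.14, 3.14, 3.14].

INTERFACE

Orientations are given as [roll, pitch, yaw] about the fixed x, y, z axes, in that order (R = Rz(yaw) Ry(pitch) Rx(roll)).
In Python, from station import * gives the robot as it stands. The module is installed in compiled form; this text tells all that it offers.
- The arm moves only by the tool move_arm, never from a script. Its argument "rows" is a list of rows, each an object with "delta_rot": the turn, a rotation vector about the world's x, y, z in degrees, a list of three; "delta_pos": the shift along the world's x, y, z in cm, a list of three; "hand": the finger opening in cm, from 0 to 8.76. A call has exactly 10 rows; each row shifts and turns the commanded pose from where the row before left it; what a row does not reach is not made up. A row lasts 1/10 s, in which the tool goes at most 50 mm and 8.59 degrees, less where a joint would pass 70% of its speed; a pose out of reach is approached as far as the arm can. A call is refused whole if a number of a shift passes 5 or a number of a turn 8.59, either way. A call with a gripper value outside its range is refused whole. The fingers move at their own pace and stop on an object; "force" is the grip in N (left out, the last holds). Time passes only in rows, so rows that do not move let the fingers close, or fill a call up. It gives the time, the measured TCP pose, the force and the opening at its end, in the units of the state.
- get_state(): the state, without advancing time (a new reading comes with each control period).
- grab_frame(name): name is "scene" or "top" or "wrist"; returns the picture (384x512x3 uint8, blue, green, red); there is no depth.
- camera_info(name): a dict with "camera_matrix" (3x3 intrinsics, pixels), "world_from_camera" (4x4, takes a point from camera to world coordinates); the wrist camera has in their place "T_tool_cam" (4x4, takes a point from camera to tool coordinates, whose origin is the TCP and whose axes are the flange's). Camera axes: x right, y down, z forward; pixel columns grow to the right and rows downward; lengths in m; the calibration is good to about 2 mm. A picture is of the moment at which its call begins: read the wrist's pose just before it. camera_info takes no time and is no camera call.
- job_done(): hands the job in, once; it reports no verdict.
The state is a dict: "t": time; "q": joint angles; "qd": joint speeds; "joint_efforts": joint torques, N m; "eef_pos": TCP position; "ee_rot": TCP orientation; "force": force on the tool from outside, world axes, zero at the start; "moment": the same for the moment, N m; "width": finger opening in m.
Only numpy, scipy, OpenCV 4.12 (cv2) and the standard library are available. Lean on these libraries where they do the work, as an engineer would, in place of code of your own. Each camera call takes 0.05 s, during which the arm holds its last target.

## Working session

There is one attempt and no reset: what is moved stays moved. The work goes in short steps, Python scripts to look and compute and a tool call to move; the robot and the scene stay as the last step left them, time stands still between calls to the robot, and variables do not carry over. Pictures are saved under pics/ and viewed, and the job is handed in when it is done.

Besides the shell and the picture viewer there is one more tool, called after ">>>" as name(argument=value, ...) on one line, values as JSON. move_arm: Moves the arm, as the interface text tells. Its arguments: {"type":"object","properties":{"rows":{"type":"array"},"force":{"type":"number"}},"required":["rows"]}

```bash
mkdir -p pics; python3 - <<'E'
from station import *
import cv2, numpy as np
np.set_printoptions(precision=4,suppress=True)
for n in ["scene","top","wrist"]:
    i=camera_info(n); print(n,i)
for n in ["scene","top"]:
    cv2.imwrite(f"pics/{n}0.png",grab_frame(n))
print(get_state())
E
```

```text
scene {'camera_matrix': array([[497.5403,   0.    , 262.0172],
       [  0.    , 497.5403, 204.6216],
       [  0.    ,   0.    ,   1.    ]]), 'world_from_camera': array([[-0.8946,  0.3425, -0.287 ,  0.9846],
       [ 0.4466,  0.705 , -0.5509,  0.6457],
       [ 0.0136, -0.621 , -0.7837,  1.1765],
       [ 0.    ,  0.    ,  0.    ,  1.    ]])}
top {'camera_matrix': array([[377.9516,   0.    , 253.4696],
       [  0.    , 377.9516, 192.156 ],
       [  0.    ,   0.    ,   1.    ]]), 'world_from_camera': array([[ 0.0998, -0.9713,  0.2159,  0.4169],
       [-0.995 , -0.0981,  0.0186, -0.1046],
       [ 0.0031, -0.2166, -0.9762,  0.945 ],
       [ 0.    ,  0.    ,  0.    ,  1.    ]])}
wrist {'camera_matrix': array([[266.3598,   0.    , 255.3948],
       [  0.    , 266.3598, 190.6269],
       [  0.    ,   0.    ,   1.    ]]), 'T_tool_cam': array([[ 0.0013, -0.9528, -0.3037,  0.0827],
       [ 1.    ,  0.0012,  0.0006,  0.0006],
       [-0.0003, -0.3037,  0.9528, -0.1363],
       [ 0.    ,  0.    ,  0.    ,  1.    ]])}
{'t': 0.1, 'q': array([-0.9989,  0.3593,  0.0112, -0.0003, -1.2241, -0.2881]), 'qd': array([ 0.0008, -0.0002,  0.0013, -0.0002,  0.0005,  0.0006]), 'joint_efforts': array([ -0.0018, -58.4159,  29.3754,   7.0154,   0.0102,  -0.0001]), 'eef_pos': array([ 0.1889, -0.6476,  0.2477]), 'ee_rot': array([ 3.1402, -0.0002, -2.8579]), 'force': array([-0.0264,  0.1648, -1.6315]), 'moment': array([ 0.0301,  0.0318, -0.017 ]), 'width': 0.0875984387605459}
```

View pics/scene0.png

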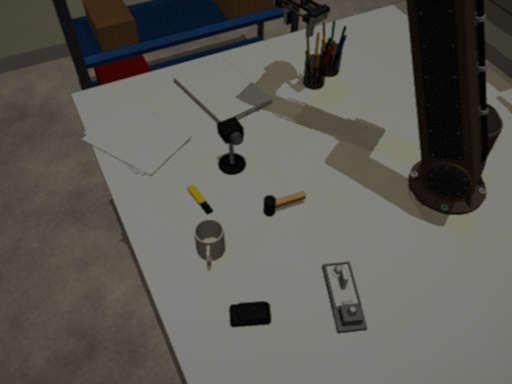

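View pics/top0.png

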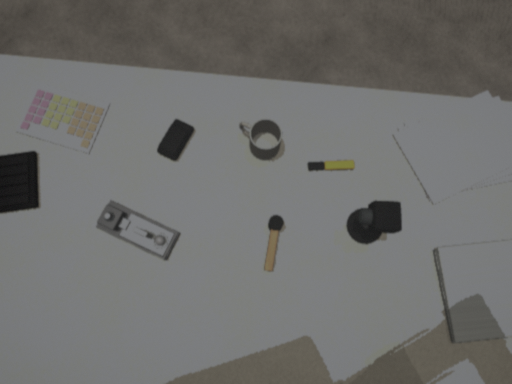

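The top view shows the dock at about (138,230) with the pin at its upper left (107,215). The mallet head is at (276,223), with its handle running down to (270,268). The camera is near (375,220), the mug at (265,140), the mouse at (176,140) and the highlighter at (332,166). I'll zoom in next.

```bash
python3 - <<'E'
import cv2, numpy as np
t=cv2.imread("pics/top0.png"); s=cv2.imread("pics/scene0.png")
def crop(im,x0,y0,x1,y1,k): 
    c=cv2.resize(im[y0:y1,x0:x1],None,fx=k,fy=k,interpolation=cv2.INTER_CUBIC)
    return np.clip(c.astype(float)*1.6,0,255).astype(np.uint8)
a=crop(t,90,190,190,270,4); b=crop(t,250,200,350,280,4)
c=crop(t,330,180,430,260,4); d=crop(s,310,250,410,330,4)
cv2.imwrite("pics/z0.png",np.vstack([np.hstack([a,b]),np.hstack([c,d])])[:600])
a=crop(s,190,100,290,175,4); b=crop(s,240,175,340,250,4)
cv2.imwrite("pics/z1.png",np.hstack([a,b]))
E
```

```text
(no output)
```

View pics/z0.png

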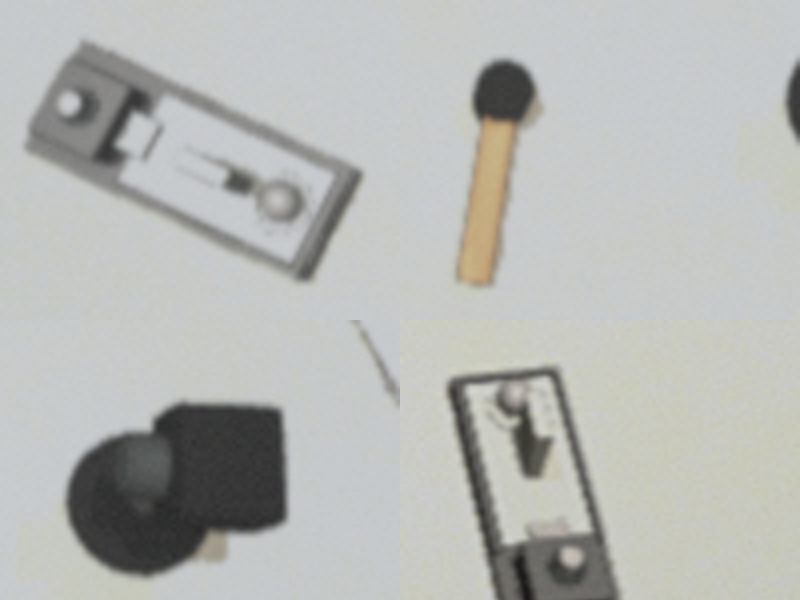

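View pics/z1.png

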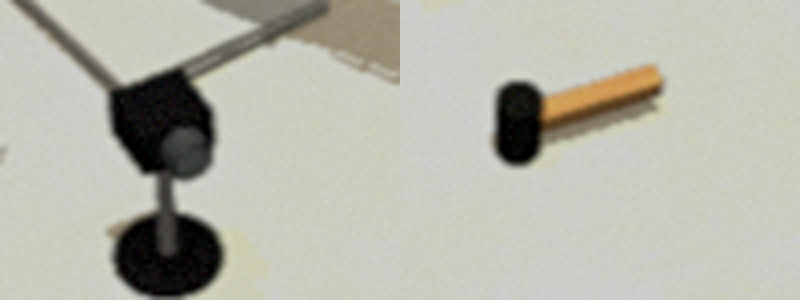

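```bash
cat > h.py <<'E'
from station import *
import cv2, numpy as np
from scipy.spatial.transform import Rotation as R
np.set_printoptions(precision=4,suppress=True)
INF={n:camera_info(n) for n in ["scene","top","wrist"]}
def wfc(n,st=None):
    if n!="wrist": return INF[n]["world_from_camera"]
    T=np.eye(4); T[:3,:3]=R.from_euler("xyz",st["ee_rot"]).as_matrix(); T[:3,3]=st["eef_pos"]
    return T@INF[n]["T_tool_cam"]
def ray(n,px,W=None):
    W=wfc(n) if W is None else W
    d=np.linalg.inv(INF[n]["camera_matrix"])@np.array([px[0],px[1],1.]); d=W[:3,:3]@d
    return W[:3,3],d/np.linalg.norm(d)
def onz(n,px,z,W=None):
    o,d=ray(n,px,W); return o+d*(z-o[2])/d[2]
def tri(rs):
    A=sum(np.eye(3)-np.outer(d,d) for o,d in rs); b=sum((np.eye(3)-np.outer(d,d))@o for o,d in rs)
    p=np.linalg.solve(A,b); return p,[np.linalg.norm(np.cross(p-o,d))*1e3 for o,d in rs]
def proj(n,p,W=None):
    W=wfc(n) if W is None else W
    c=np.linalg.inv(W)@np.append(p,1); u=INF[n]["camera_matrix"]@c[:3]; return u[:2]/u[2]
def blobs(mask,off=(0,0),amin=20):
    k,l,s,c=cv2.connectedComponentsWithStats(mask.astype(np.uint8))
    return [(s[i][:5],c[i]+off) for i in range(1,k) if s[i][4]>amin]
E
python3 - <<'E'
from h import *
t=cv2.imread("pics/top0.png"); s=cv2.imread("pics/scene0.png")
for n,im,rois in [("top",t,dict(mallet=(260,210,290,275),cam=(340,195,405,247),dock=(92,198,185,262),mug=(235,115,290,165),mouse=(150,115,200,165),hl=(300,150,360,180))),
             ("scene",s,dict(mallet=(258,185,310,220),cam=(212,115,250,178),dock=(318,258,370,335)))]:
    g=cv2.cvtColor(im,cv2.COLOR_BGR2GRAY); hsv=cv2.cvtColor(im,cv2.COLOR_BGR2HSV)
    print(n,"desk",np.median(g))
    for k,(x0,y0,x1,y1) in rois.items():
        gg=g[y0:y1,x0:x1]; hh=hsv[y0:y1,x0:x1]
        for nm,m in [("dark",gg<55),("mid",gg<np.median(g)*.8),("orange",(hh[...,1]>90)&(hh[...,2]>80))]:
            for st,c in blobs(m,(x0,y0)):
                mm=m.astype(np.uint8)
                print(k,nm,st+np.array([x0,y0,0,0,0]),c, onz(n,c,0)[:2],onz(n,c,.03)[:2],onz(n,c,.06)[:2])
E
```

```text
top desk 123.0
mallet dark [269 216  14  14 159] [275.4277 222.7736] [ 0.5528 -0.1494] [ 0.5485 -0.148 ] [ 0.5442 -0.1466]
mallet mid [268 215  16  56 278] [275.4856 228.4137] [ 0.5387 -0.1508] [ 0.5348 -0.1493] [ 0.5309 -0.1479]
mallet orange [268 258   5  12  31] [270.2258 263.2581] [ 0.4518 -0.1454] [ 0.4507 -0.1441] [ 0.4496 -0.1428]
cam dark [ 347  201   54   42 1599] [374.6735 221.2133] [ 0.5819 -0.398 ] [ 0.5766 -0.3887] [ 0.5714 -0.3794]
cam mid [ 346  200   56   45 1861] [374.5744 221.3536] [ 0.5815 -0.3978] [ 0.5762 -0.3885] [ 0.571  -0.3792]
dock dark [114 212  13  19  68] [119.5    221.1912] [0.5175 0.2412] [0.5143 0.2303] [0.5111 0.2193]
dock mid [  96  201   85   60 1175] [130.0332 225.9949] [0.5082 0.2128] [0.5053 0.2028] [0.5024 0.1927]
dock mid [145 230  21  16 114] [155.7281 237.6491] [0.4858 0.1442] [0.4836 0.1363] [0.4814 0.1284]
mug dark [252 121  22  15 154] [261.526  127.2532] [ 0.8041 -0.0903] [ 0.7918 -0.0907] [ 0.7795 -0.0912]
mug dark [258 146  21  12  96] [268.0521 152.75  ] [ 0.735  -0.1141] [ 0.7249 -0.1138] [ 0.7148 -0.1135]
mug mid [251 120  30  22 431
[... 1156 characters left out ...]
212  115   35   60 1221] [230.7412 144.2449] [ 0.5329 -0.4566] [ 0.5444 -0.4285] [ 0.556  -0.4004]
dock dark [323 266  12  46  94] [328.2872 289.0213] [0.5231 0.1527] [0.5349 0.1653] [0.5467 0.1779]
dock dark [339 272   5  16  52] [341.1538 280.0769] [0.4777 0.1447] [0.4906 0.1575] [0.5036 0.1703]
dock dark [338 307  25  20 173] [347.7803 319.9075] [0.5246 0.2509] [0.5363 0.261 ] [0.548 0.271]
dock dark [347 308  10   8  41] [350.7317 312.6098] [0.5067 0.2371] [0.5189 0.2475] [0.5311 0.2579]
dock dark [336 322  30  11  54] [348.3704 329.3519] [0.5372 0.2733] [0.5486 0.2828] [0.56   0.2923]
dock mid [ 322  262   45   72 1342] [344.7094 303.7861] [0.5071 0.2089] [0.5193 0.22  ] [0.5315 0.2312]
```

>>> move_arm(rows=[{"delta_pos":[1,1.6,0],"delta_rot":[0,0,-1],"hand":8.7},{"delta_pos":[2,3.2,0],"delta_rot":[0,0,-2],"hand":8.7},{"delta_pos":[2.5,4,0],"delta_rot":[0,0,-2],"hand":8.7},{"delta_pos":[2.5,4,0],"delta_rot":[0,0,-2],"hand":8.7},{"delta_pos":[2.5,4,0],"delta_rot":[0,0,-2],"hand":8.7},{"delta_pos":[2.5,4,0],"delta_rot":[0,0,-2],"hand":8.7},{"delta_pos":[2.5,4,0],"delta_rot":[0,0,-2],"hand":8.7},{"delta_pos":[2.5,4,0],"delta_rot":[0,0,-2],"hand":8.7},{"delta_pos":[2.5,4,0],"delta_rot":[0,0,-2],"hand":8.7},{"delta_pos":[2.5,4,0],"delta_rot":[0,0,-1.3],"hand":8.7}], force=60)

```text
t: 1.1
eef_pos: [0.4195, -0.2781, 0.2485]
ee_rot: [3.141, 0.0, 3.105]
force: [1.4, -1.0, -0.2]
width: 0.0871
```

>>> move_arm(rows=[{"delta_pos":[2.5,4,-0.5],"delta_rot":[0,0,0],"hand":8.7},{"delta_pos":[2.5,4,-0.5],"delta_rot":[0,0,0],"hand":8.7},{"delta_pos":[2.5,3,-0.5],"delta_rot":[0,0,0],"hand":8.7},{"delta_pos":[1.2,2,-1.5],"delta_rot":[0,0,0],"hand":8.7},{"delta_pos":[0,0.4,-1.5],"delta_rot":[0,0,0],"hand":8.7},{"delta_pos":[0,0,-1.5],"delta_rot":[0,0,0],"hand":8.7},{"delta_pos":[0,0,-1],"delta_rot":[0,0,0],"hand":8.7},{"delta_pos":[0,0,0],"delta_rot":[0,0,0],"hand":8.7},{"delta_pos":[0,0,0],"delta_rot":[0,0,0],"hand":8.7},{"delta_pos":[0,0,0],"delta_rot":[0,0,0],"hand":8.7}])

```text
t: 2.1
eef_pos: [0.5064, -0.1463, 0.1794]
ee_rot: [-3.142, 0.001, 3.106]
force: [-0.4, -0.9, 0.4]
width: 0.0871
```

```bash
python3 - <<'E'
from h import *
st=get_state(); im=grab_frame("wrist"); cv2.imwrite("pics/w1.png",im)
import pickle; pickle.dump(st,open("w1.pkl","wb"))
print(st["t"],st["q"],st["eef_pos"],st["ee_rot"],st["force"])
E
```

```text
2.1 [ 0.0914  0.1736 -0.4113  0.0003 -0.9846 -1.6983] [ 0.5064 -0.1463  0.1794] [-3.1415  0.0013  3.1056] [-0.4167 -0.8817  0.3912]
```

View pics/w1.png

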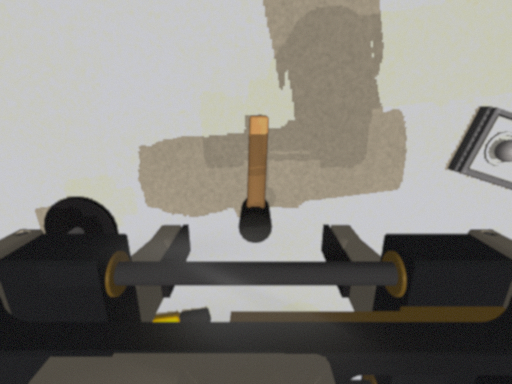

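```bash
python3 - <<'E'
from h import *
import pickle
st=pickle.load(open("w1.pkl","rb")); im=cv2.imread("pics/w1.png"); W=wfc("wrist",st)
hsv=cv2.cvtColor(im,cv2.COLOR_BGR2HSV)
m=((hsv[...,1]>110)&(hsv[...,0]<25))[100:215,230:290]
for r in range(10,105,8):
    xs=np.where(m[r])[0]
    if len(xs)>5: 
        a,b=xs.min()+230,xs.max()+231
        print(r+100,a,b,onz("wrist",((a+b)/2-.5,r+100),.04,W))
g=cv2.cvtColor(im,cv2.COLOR_BGR2GRAY)
for s,c in blobs(g[190:250,235:280]<45,(235,190)): print(s,c,[onz("wrist",(c[0],c[1]),z,W) for z in (0.06,.03)])
E
```

```text
118 250 268 [ 0.4356 -0.14    0.04  ]
126 249 268 [ 0.4433 -0.1408  0.04  ]
134 249 267 [ 0.4512 -0.1415  0.04  ]
142 250 267 [ 0.4593 -0.1413  0.04  ]
150 249 267 [ 0.4675 -0.142   0.04  ]
158 249 266 [ 0.4759 -0.1428  0.04  ]
166 249 266 [ 0.4844 -0.1431  0.04  ]
174 249 265 [ 0.4931 -0.1439  0.04  ]
182 248 265 [ 0.5019 -0.1448  0.04  ]
190 248 265 [ 0.5109 -0.1451  0.04  ]
198 248 264 [ 0.5201 -0.1459  0.04  ]
[  5  11  30  28 571] [254.4098 216.4238] [array([ 0.5333, -0.1475,  0.06  ]), array([ 0.5462, -0.1481,  0.03  ])]
```

>>> move_arm(rows=[{"delta_pos":[0.1,0.1,-2],"delta_rot":[0,0,-1.5],"hand":8.7},{"delta_pos":[0.2,0,-2.5],"delta_rot":[0,0,0],"hand":8.7},{"delta_pos":[0,0,-2.5],"delta_rot":[0,0,0],"hand":8.7},{"delta_pos":[0,0,-2.5],"delta_rot":[0,0,0],"hand":8.7},{"delta_pos":[0,0,-2.5],"delta_rot":[0,0,0],"hand":8.7},{"delta_pos":[0,0,-1.6],"delta_rot":[0,0,0],"hand":8.7},{"delta_pos":[0,0,-1],"delta_rot":[0,0,0],"hand":8.7},{"delta_pos":[0,0,0],"delta_rot":[0,0,0],"hand":8.7},{"delta_pos":[0,0,0],"delta_rot":[0,0,0],"hand":3},{"delta_pos":[0,0,0],"delta_rot":[0,0,0],"hand":1}], force=50)

```text
t: 3.15
eef_pos: [0.5098, -0.145, 0.0337]
ee_rot: [3.141, 0.002, 3.08]
force: [0.2, 0.3, 0.2]
width: 0.0765
```

>>> move_arm(rows=[{"delta_pos":[0,0,0],"delta_rot":[0,0,0],"hand":1},{"delta_pos":[0,0,0],"delta_rot":[0,0,0],"hand":1},{"delta_pos":[0,0,0],"delta_rot":[0,0,0],"hand":1},{"delta_pos":[0,0,0],"delta_rot":[0,0,0],"hand":1},{"delta_pos":[0,0,0.2],"delta_rot":[0,0,0],"hand":1},{"delta_pos":[0,0,0.5],"delta_rot":[0,0,0],"hand":1},{"delta_pos":[0,0,1],"delta_rot":[0,0,0],"hand":1},{"delta_pos":[0,0,1.5],"delta_rot":[0,0,0],"hand":1},{"delta_pos":[0,0,2],"delta_rot":[0,0,0],"hand":1},{"delta_pos":[0,0,2],"delta_rot":[0,0,0],"hand":1}])

```text
t: 4.15
eef_pos: [0.5086, -0.145, 0.1057]
ee_rot: [3.142, -0.001, 3.08]
force: [0.1, 0.2, -1.9]
width: 0.0191
```

```bash
python3 - <<'E'
from h import *
t=cv2.imread("pics/top0.png"); s=cv2.imread("pics/scene0.png")
def bright(im,x0,y0,x1,y1,k=8):
    g=cv2.cvtColor(im,cv2.COLOR_BGR2GRAY)[y0:y1,x0:x1]; print(g)
bright(t,100,208,118,224); bright(s,340,303,364,324)
E
```

```text
[[126 125 125 117  99  86  83  82  80  83  83  83  81  81  77  73  70  74]
 [125 125 121 111  92  82  82  83  84  83  82  82  83  85  84  81  78  74]
 [125 123 116  97  86  83  82  82  82  82  81  81  84  84  86  85  83  82]
 [126 119 105  87  83  83  81  81  78  76  77  78  80  81  84  85  84  84]
 [124 113  94  84  83  87  90  90  80  71  68  69  72  76  82  86  85  85]
 [120 104  88  84  87  98 108 110  99  81  61  60  59  67  80  84  83  87]
 [114  94  84  84  94 112 121 121 118 101  67  50  57  64  74  83  86  85]
 [105  89  82  86 101 119 125 125 124 111  70  48  49  57  65  81  85  86]
 [ 93  85  83  87 101 118 125 125 121 106  67  49  50  58  64  80  87  86]
 [ 87  82  82  85  94 111 119 120 109  86  57  47  53  60  66  82  86  85]
 [ 83  83  83  82  84  92 103 100  86  64  50  50  55  63  76  84  87  83]
 [ 83  82  84  83  78  76  74  70  62  54  51  53  59  68  80  85  84  78]
 [ 83  82  82  84  81  76  70  63  61  61  61  64  69  76  83  86  83  71]
 [ 82  81  84  83  84  81  78  73  71  71  71  75  80  84  85  85  79  62]
 [ 81  81  83  83  84  83  83  82  82  82  81  83 
[... 1522 characters left out ...]
15  28  48  64  66  68  66  68  66  66  64  62  65  68  66  68  67
   66  66  68  69  63  65]
 [ 34  18  24  45  64  68  67  67  68  69  70  68  68  68  68  68  67  68
   67  68  66  64  63  64]
 [ 40  16  23  42  63  70  69  71  67  67  68  68  68  67  65  64  63  61
   62  60  59  55  52  60]
 [ 51  23  19  36  55  65  64  61  62  61  63  57  56  53  48  46  42  39
   39  36  35  35  43  58]
 [ 53  33  18  25  40  46  49  42  40  41  39  37  36  35  32  27  29  29
   28  26  25  29  44  57]
 [ 58  37  21  20  27  31  29  28  27  24  24  27  27  25  27  24  21  23
   25  24  25  34  50  60]
 [ 63  47  24  21  26  27  28  26  27  26  27  22  25  25  27  23  26  24
   25  26  28  41  54  59]]
```

```bash
python3 - <<'E'
from h import *
t=cv2.imread("pics/top0.png"); s=cv2.imread("pics/scene0.png")
def cen(im,x0,y0,x1,y1,th):
    g=cv2.cvtColor(im,cv2.COLOR_BGR2GRAY)[y0:y1,x0:x1].astype(float); w=np.clip(g-th,0,20)
    Y,X=np.mgrid[y0:y1,x0:x1]; return (w*X).sum()/w.sum(),(w*Y).sum()/w.sum()
a=cen(t,103,211,111,220,86); b=cen(s,348,304,358,313,72)
print(a,b,onz("top",a,.062),onz("scene",b,.062),tri([ray("top",a),ray("scene",b)]))
C=[onz("top",p,.018)[:2] for p in [(110.5,200.5),(179.5,233),(165.75,260),(96.75,227)]]
C=np.array(C);print(C)
for i in range(4):
    d=C[(i+1)%4]-C[i]; print(np.linalg.norm(d),np.degrees(np.arctan2(d[1],d[0])))
c=C.mean(0); print("centre",c)
# mask of dock via hull
g=cv2.cvtColor(t,cv2.COLOR_BGR2GRAY)
m=(g<100).astype(np.uint8); k,l,stt,cc=cv2.connectedComponentsWithStats(m)
i=l[207,112]; pts=np.argwhere(l==i)[:,::-1].astype(np.float32)
W=np.array([onz("top",p,.018)[:2]*1000 for p in pts],np.float32)
print(cv2.minAreaRect(W), stt[i])
E
```

```text
(np.float64(106.50467289719626), np.float64(215.25607476635514)) (np.float64(352.35564053537286), np.float64(308.35564053537286)) [0.5218 0.2515 0.062 ] [0.5221 0.2507 0.062 ] (array([0.522 , 0.2511, 0.0625]), [np.float64(0.3341475536085553), np.float64(0.33414755360863774)])
[[0.5647 0.2662]
 [0.5015 0.0833]
 [0.4336 0.1071]
 [0.4958 0.2877]]
0.1934698752809551 -109.06561449087123
0.07196414336996486 160.7242108961189
0.19107014324455718 71.00329384380031
0.07222504377553644 -17.370976854907063
centre [0.4989 0.1861]
((499.7767028808594, 187.72718811035156), (201.28921508789062, 75.81351470947266), 70.80284881591797) [  96  201   85   60 1190]
```

>>> move_arm(rows=[{"delta_pos":[0,1,1],"delta_rot":[0,0,0],"hand":1},{"delta_pos":[-0.2,2,1],"delta_rot":[0,0,0],"hand":1},{"delta_pos":[-0.2,3,0.5],"delta_rot":[0,0,0],"hand":1},{"delta_pos":[-0.3,4,0],"delta_rot":[0,0,0],"hand":1},{"delta_pos":[-0.3,4,0],"delta_rot":[0,0,0],"hand":1},{"delta_pos":[-0.3,4,0],"delta_rot":[0,0,0],"hand":1},{"delta_pos":[-0.3,4,0],"delta_rot":[0,0,0],"hand":1},{"delta_pos":[-0.2,4,0],"delta_rot":[0,0,0],"hand":1},{"delta_pos":[-0.2,4,0],"delta_rot":[0,0,0],"hand":1},{"delta_pos":[-0.2,4,0],"delta_rot":[0,0,0],"hand":1}])

```text
t: 5.15
eef_pos: [0.486, 0.1969, 0.1298]
ee_rot: [3.141, -0.0, 3.08]
force: [-0.3, 0.5, -1.9]
width: 0.0196
```

>>> move_arm(rows=[{"delta_pos":[-0.1,3,0],"delta_rot":[0,0,0],"hand":1},{"delta_pos":[0,2,0],"delta_rot":[0,0,0],"hand":1},{"delta_pos":[0,0.8,0],"delta_rot":[0,0,0],"hand":1},{"delta_pos":[0,0,0],"delta_rot":[0,0,0],"hand":1},{"delta_pos":[0,0,0],"delta_rot":[0,0,0],"hand":1},{"delta_pos":[0,0,0],"delta_rot":[0,0,0],"hand":1},{"delta_pos":[0,0,0],"delta_rot":[0,0,0],"hand":1},{"delta_pos":[0,0,0],"delta_rot":[0,0,0],"hand":1},{"delta_pos":[0,0,0],"delta_rot":[0,0,0],"hand":1},{"delta_pos":[0,0,0],"delta_rot":[0,0,0],"hand":1}])

```text
t: 6.15
eef_pos: [0.486, 0.2528, 0.1296]
ee_rot: [3.142, 0.0, 3.079]
force: [0.0, 0.7, -1.7]
width: 0.0195
```

```bash
python3 - <<'E'
from h import *
import pickle
st=get_state(); pickle.dump(st,open("w2.pkl","wb"))
w=grab_frame("wrist"); s=grab_frame("scene")
cv2.imwrite("pics/w2.png",w); cv2.imwrite("pics/s2.png",s)
c=cv2.resize(s[230:350,270:420],None,fx=4,fy=4,interpolation=cv2.INTER_CUBIC)
cv2.imwrite("pics/s2z.png",np.clip(c.astype(float)*1.6,0,255).astype(np.uint8))
print(st["eef_pos"],st["ee_rot"],st["force"],st["moment"])
E
```

```text
[0.486  0.2528 0.1296] [3.1415 0.     3.0795] [ 0.0053  0.662  -1.7154] [0.033  0.0692 0.0065]
```

View pics/w2.png

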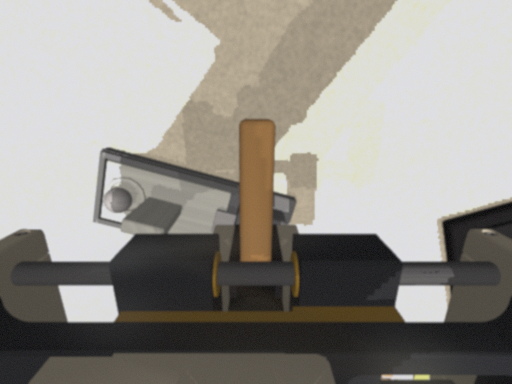

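View pics/s2z.png

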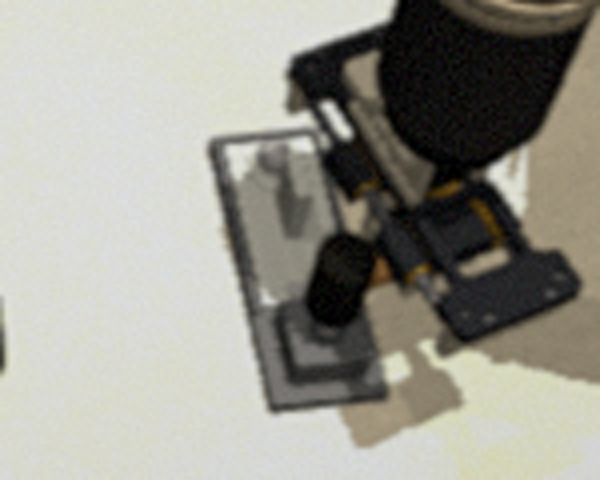

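```bash
python3 - <<'E'
from h import *
s=cv2.imread("pics/s2.png")
for z in (.1566,.0966,.062): p=proj("scene",np.array([.5225,.2505,z])); print(p,(p-[270,230])*4)
g=cv2.cvtColor(s,cv2.COLOR_BGR2GRAY)
for st,c in blobs(g[285:315,340:366]<28,(340,285)): print(st,c,onz("scene",c,.1266))
E
```

```text
[358.5273 289.6209] [354.1093 238.4835]
[354.3951 301.7722] [337.5805 287.0887]
[352.1566 308.3549] [328.6263 313.4197]
[  6   2  20  28 339] [355.0619 299.7375] [0.531  0.2577 0.1266]
```

```bash
python3 - <<'E'
from h import *
s=cv2.imread("pics/s2.png")
g=cv2.cvtColor(s,cv2.COLOR_BGR2GRAY)
print("      ",list(range(342,370)))
for r in range(278,320): print(r,' '.join('%3d'%v for v in g[r,342:370]))
E
```

```text
[342, 343, 344, 345, 346, 347, 348, 349, 350, 351, 352, 353, 354, 355, 356, 357, 358, 359, 360, 361, 362, 363, 364, 365, 366, 367, 368, 369]
278  46  55  78  85  80  79  85  89  88  67  45  47  59  51  24   3  15  23  31  29  31  28  27  36  39  28  13  20
279  42  50  61  67  63  64  78  89  87  72  46  43  62  68  42  16  20  36  45  41  33  35  33  40  50  41  23  14
280  42  48  53  54  54  60  76  89  91  82  62  44  61  77  65  43  51  72  75  57  35  32  35  42  49  49  36  18
281  44  48  53  55  55  64  78  87  90  86  68  40  55  79  83  79  86  93  90  68  37  29  33  39  44  43  31  14
282  44  50  56  53  55  65  77  86  89  87  69  44  47  73  94  94  99  96  91  69  39  25  31  36  33  26  21   8
283  45  51  53  54  58  69  76  84  88  88  74  48  41  66  86  96  97  99  89  67  41  26  31  35  32  16   3   3
284  47  52  53  54  60  70  79  82  90  88  82  59  44  57  81  96  99  95  82  60  42  39  32  33  33  24  15   7
285  47  55  57  54  66  75  79  83  90  90  86  68  41  46  76  92  97  89  73  51  47  51  42  28  27  26  14  18
286  49  53  52  59  70  76  78
[... 3212 characters left out ...]
  82
314  48  69  68  60  44  36  29  25  24  30  31  30  27  29  36  37  36  39  40  37  40  55  72  80  83  83  81  83
315  46  69  73  62  52  47  42  34  27  28  27  26  28  31  35  40  35  39  39  39  35  51  68  82  84  83  83  82
316  41  60  72  70  68  68  66  56  45  45  46  38  35  37  39  39  37  37  37  36  36  42  66  79  82  81  82  82
317  31  54  70  73  73  74  75  70  67  69  65  52  40  36  37  37  37  40  36  36  42  43  56  72  81  83  88  91
318  24  51  69  74  76  73  73  73  74  73  70  58  44  39  37  38  37  37  42  41  49  48  54  74  87  96 110 121
319  22  47  67  76  75  74  75  74  75  73  74  66  56  42  40  39  40  37  37  36  39  47  63  87 111 124 132 134
```

```bash
python3 - <<'E'
from h import *
for f,rows in (("w1",range(120,205,10)),("w2",range(116,262,10))):
    im=cv2.imread(f"pics/{f}.png").astype(int)
    rb=im[...,2]-im[...,0]
    for r in rows:
        v=rb[r,225:300]; th=v.max()/2
        # subpixel half-max edges
        idx=np.where(v>th)[0]; a,b=idx[0],idx[-1]
        ea=a-(v[a]-th)/(v[a]-v[a-1]); eb=b+(v[b]-th)/(v[b]-v[b+1])
        print(f,r,v.max(),round(ea+225,1),round(eb+225,1),round(eb-ea,1))
c=cv2.imread("pics/w2.png")[100:270,215:305]; cv2.imwrite("pics/w2z.png",cv2.resize(c,None,fx=3.5,fy=3.5,interpolation=cv2.INTER_CUBIC))
E
```

```text
w1 120 112 249.2 267.9 18.7
w1 130 114 248.8 267.9 19.0
w1 140 70 248.2 267.5 19.3
w1 150 72 248.1 266.9 18.8
w1 160 70 247.7 266.5 18.8
w1 170 72 247.4 265.9 18.5
w1 180 81 247.3 265.4 18.1
w1 190 81 247.0 264.7 17.7
w1 200 82 246.6 264.4 17.7Traceback (most recent call last):
  File "<stdin>", line 9, in <module>
IndexError: index 75 is out of bounds for axis 0 with size 75
```

```bash
python3 - <<'E'
from h import *
im=cv2.imread("pics/w2.png").astype(int); rb=im[...,2]-im[...,0]
for r in range(122,258,10):
        v=rb[r,232:282]; th=v.max()*.55
        idx=np.where(v>th)[0]; a,b=idx[0],idx[-1]
        print(r,v.max(),a+232,b+232,b-a+1)
c=cv2.imread("pics/w2.png")[100:270,215:305]; cv2.imwrite("pics/w2z.png",cv2.resize(c,None,fx=3.5,fy=3.5,interpolation=cv2.INTER_CUBIC))
E
```

```text
122 76 241 273 33
132 85 240 274 35
142 83 240 274 35
152 84 240 273 34
162 81 240 273 34
172 83 240 272 33
182 82 240 272 33
192 82 240 272 33
202 81 240 271 32
212 82 240 271 32
222 81 240 271 32
232 79 240 271 32
242 79 241 270 30
252 81 241 270 30
```

View pics/w2z.png

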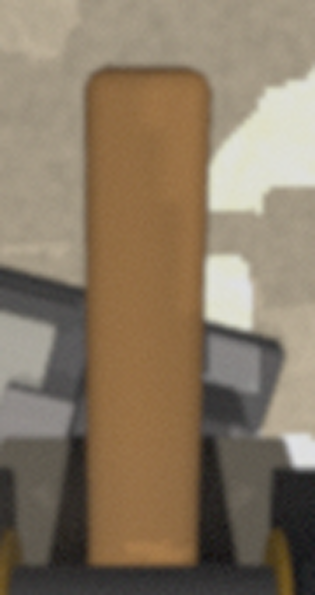

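```bash
python3 - <<'E'
from h import *
for z in (.0966,.09,.085,.08,.075): print(z,onz("scene",(353.3,304.3),z))
for z in (.157,.15,.145,.14,.135): print(z,onz("scene",(357,293.8),z))
E
```

```text
0.0966 [0.5285 0.255  0.0966]
0.09 [0.5258 0.2526 0.09  ]
0.085 [0.5236 0.2508 0.085 ]
0.08 [0.5215 0.249  0.08  ]
0.075 [0.5194 0.2472 0.075 ]
0.157 [0.5318 0.2582 0.157 ]
0.15 [0.5287 0.2555 0.15  ]
0.145 [0.5265 0.2536 0.145 ]
0.14 [0.5243 0.2517 0.14  ]
0.135 [0.5221 0.2498 0.135 ]
```

>>> move_arm(rows=[{"delta_pos":[0,0,-0.5],"delta_rot":[0,0,0],"hand":1},{"delta_pos":[0,0,-0.5],"delta_rot":[0,0,0],"hand":1},{"delta_pos":[0,0,-0.3],"delta_rot":[0,0,0],"hand":1},{"delta_pos":[0,0,-0.2],"delta_rot":[0,0,0],"hand":1},{"delta_pos":[0,0,-0.2],"delta_rot":[0,0,0],"hand":1},{"delta_pos":[0,0,-0.2],"delta_rot":[0,0,0],"hand":1},{"delta_pos":[0,0,-0.2],"delta_rot":[0,0,0],"hand":1},{"delta_pos":[0,0,-0.2],"delta_rot":[0,0,0],"hand":1},{"delta_pos":[0,0,0],"delta_rot":[0,0,0],"hand":1},{"delta_pos":[0,0,0],"delta_rot":[0,0,0],"hand":1}], force=60)

```text
t: 7.25
eef_pos: [0.486, 0.253, 0.1065]
ee_rot: [3.142, 0.0, 3.08]
force: [-0.6, -0.5, 0.5]
width: 0.0192
```

```bash
python3 - <<'E'
from h import *
st=get_state(); s=grab_frame("scene"); w=grab_frame("wrist")
cv2.imwrite("pics/s3.png",s);cv2.imwrite("pics/w3.png",w)
c=cv2.resize(s[230:350,270:420],None,fx=4,fy=4,interpolation=cv2.INTER_CUBIC)
cv2.imwrite("pics/s3z.png",np.clip(c.astype(float)*1.6,0,255).astype(np.uint8))
print(st["eef_pos"],st["ee_rot"],st["force"],st["moment"],st["width"])
E
```

```text
[0.486  0.253  0.1065] [3.1415 0.0001 3.0798] [-0.6343 -0.5429  0.4955] [-0.1143  0.3352  0.0404] 0.019190320595741044
```

View pics/s3z.png

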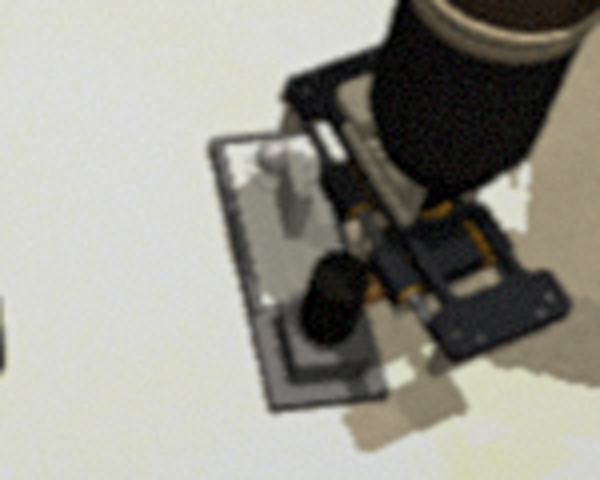

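>>> move_arm(rows=[{"delta_pos":[0,0,-0.1],"delta_rot":[0,0,0],"hand":1},{"delta_pos":[0,0,-0.1],"delta_rot":[0,0,0],"hand":1},{"delta_pos":[0,0,-0.1],"delta_rot":[0,0,0],"hand":1},{"delta_pos":[0,0,-0.1],"delta_rot":[0,0,0],"hand":1},{"delta_pos":[0,0,-0.1],"delta_rot":[0,0,0],"hand":1},{"delta_pos":[0,0,-0.1],"delta_rot":[0,0,0],"hand":1},{"delta_pos":[0,0,0],"delta_rot":[0,0,0],"hand":1},{"delta_pos":[0,0,0],"delta_rot":[0,0,0],"hand":1},{"delta_pos":[0,0,0],"delta_rot":[0,0,0],"hand":1},{"delta_pos":[0,0,0],"delta_rot":[0,0,0],"hand":1}])

```text
t: 8.35
eef_pos: [0.4861, 0.253, 0.1005]
ee_rot: [3.142, 0.0, 3.08]
force: [-0.8, -0.3, 0.7]
width: 0.0193
```

```bash
python3 - <<'E'
from h import *
st=get_state(); s=grab_frame("scene"); w=grab_frame("wrist")
cv2.imwrite("pics/s4.png",s);cv2.imwrite("pics/w4.png",w)
c=cv2.resize(s[230:350,270:420],None,fx=4,fy=4,interpolation=cv2.INTER_CUBIC)
cv2.imwrite("pics/s4z.png",np.clip(c.astype(float)*1.6,0,255).astype(np.uint8))
print(st["eef_pos"],st["ee_rot"],st["force"],st["moment"],st["width"])
E
```

```text
[0.4861 0.253  0.1005] [3.1415 0.0001 3.0798] [-0.7795 -0.3423  0.6612] [-0.0411  0.13    0.0393] 0.019306045731467193
```

View pics/s4z.png

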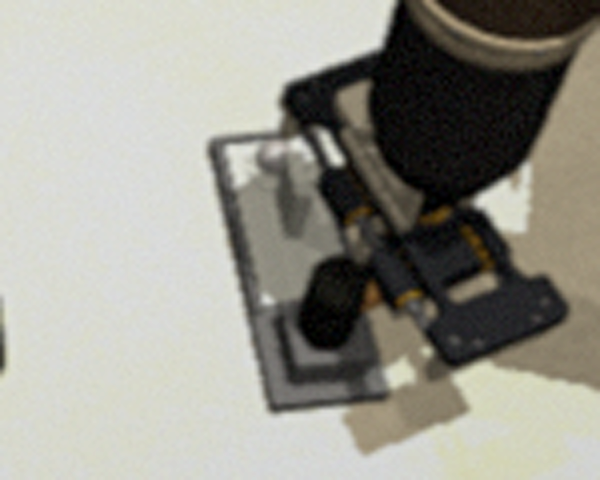

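View pics/w4.png

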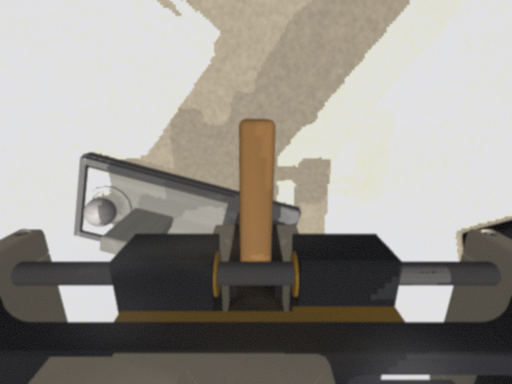

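>>> move_arm(rows=[{"delta_pos":[0,0,-0.1],"delta_rot":[0,0,0],"hand":1},{"delta_pos":[0,0,-0.1],"delta_rot":[0,0,0],"hand":1},{"delta_pos":[0,0,-0.1],"delta_rot":[0,0,0],"hand":1},{"delta_pos":[0,0,0],"delta_rot":[0,0,0],"hand":1},{"delta_pos":[0,0,0],"delta_rot":[0,0,0],"hand":1},{"delta_pos":[0,0,0],"delta_rot":[0,0,0],"hand":1},{"delta_pos":[0,0,0],"delta_rot":[0,0,0],"hand":1},{"delta_pos":[0,0,0],"delta_rot":[0,0,0],"hand":1},{"delta_pos":[0,0,0],"delta_rot":[0,0,0],"hand":1},{"delta_pos":[0,0,-0.1],"delta_rot":[0,0,0],"hand":1}])

```text
t: 9.45
eef_pos: [0.4854, 0.2531, 0.0985]
ee_rot: [3.141, -0.0, 3.08]
force: [-16.1, -2.3, 30.1]
width: 0.0192
```

>>> move_arm(rows=[{"delta_pos":[0,0,0],"delta_rot":[0,0,0],"hand":1},{"delta_pos":[0,0,0.2],"delta_rot":[0,0,0],"hand":1},{"delta_pos":[0,0,0.5],"delta_rot":[0,0,0],"hand":1},{"delta_pos":[0,0,1],"delta_rot":[0,0,0],"hand":1},{"delta_pos":[0,0,1],"delta_rot":[0,0,0],"hand":1},{"delta_pos":[0,0,1],"delta_rot":[0,0,0],"hand":1},{"delta_pos":[0,-1,0.5],"delta_rot":[0,0,0],"hand":1},{"delta_pos":[0,-2,0],"delta_rot":[0,0,0],"hand":1},{"delta_pos":[0,-3,0],"delta_rot":[0,0,0],"hand":1},{"delta_pos":[0,-4,0],"delta_rot":[0,0,0],"hand":1}])

```text
t: 10.45
eef_pos: [0.4855, 0.1515, 0.1383]
ee_rot: [-3.141, -0.0, 3.081]
force: [1.7, -0.7, -1.6]
width: 0.0197
```

>>> move_arm(rows=[{"delta_pos":[0,-4,0],"delta_rot":[0,0,0],"hand":1},{"delta_pos":[0,-4,0],"delta_rot":[0,0,0],"hand":1},{"delta_pos":[0,-4,0],"delta_rot":[0,0,0],"hand":1},{"delta_pos":[0,-3,0],"delta_rot":[0,0,0],"hand":1},{"delta_pos":[0,-2,0],"delta_rot":[0,0,0],"hand":1},{"delta_pos":[0,-1,0],"delta_rot":[0,0,0],"hand":1},{"delta_pos":[0,0,0],"delta_rot":[0,0,0],"hand":1},{"delta_pos":[0,0,0],"delta_rot":[0,0,0],"hand":1},{"delta_pos":[0,0,0],"delta_rot":[0,0,0],"hand":1},{"delta_pos":[0,0,0],"delta_rot":[0,0,0],"hand":1}])

```text
t: 11.45
eef_pos: [0.486, -0.0264, 0.1385]
ee_rot: [3.142, -0.0, 3.081]
force: [0.2, 0.2, -1.9]
width: 0.0194
```

```bash
python3 - <<'E'
from h import *
st=get_state(); s=grab_frame("scene"); t=grab_frame("top")
cv2.imwrite("pics/s5.png",s);cv2.imwrite("pics/t5.png",t)
f=lambda im,x0,y0,x1,y1,k:np.clip(cv2.resize(im[y0:y1,x0:x1],None,fx=k,fy=k,interpolation=cv2.INTER_CUBIC).astype(float)*1.6,0,255).astype(np.uint8)
cv2.imwrite("pics/s5z.png",np.hstack([f(s,270,200,410,340,4)[:560],f(t,90,190,150,330,4)]))
print(st["eef_pos"],st["ee_rot"],st["force"],st["moment"],st["width"])
def cen(im,x0,y0,x1,y1,th):
    g=cv2.cvtColor(im,cv2.COLOR_BGR2GRAY)[y0:y1,x0:x1].astype(float); w=np.clip(g-th,0,20)
    Y,X=np.mgrid[y0:y1,x0:x1]; return (w*X).sum()/w.sum(),(w*Y).sum()/w.sum()
print(proj("scene",[.522,.251,.050]),proj("top",[.522,.251,.050]))
print(cv2.cvtColor(s,cv2.COLOR_BGR2GRAY)[303:322,344:362])
E
```

```text
[ 0.486  -0.0264  0.1385] [ 3.1415 -0.      3.0809] [ 0.2262  0.1789 -1.8697] [0.0273 0.0539 0.0137] 0.019365754421562
[351.6834 310.6548] [108.6161 215.9745]
[[143 141 141 139 139 140 141 132 117 112 111 108 105  96  72  64  83 120]
 [117 111 110 107  99  99  99  95  89  85  81  81  78  77  69  58  70 114]
 [ 87  84  81  78  75  77  77  78  77  77  75  77  75  77  72  60  68 112]
 [ 77  76  77  75  75  74  73  72  73  75  76  77  76  76  75  69  75 101]
 [ 77  74  77  76  71  65  57  58  61  64  70  76  75  78  76  77  78  95]
 [ 77  78  77  73  60  58  64  75  75  69  63  69  75  77  77  77  71  91]
 [ 77  78  75  65  56  74 104 120 121 104  77  63  69  75  78  75  72  82]
 [ 79  76  68  54  57  94 126 136 134 127  99  66  65  75  78  77  73  75]
 [ 79  75  63  48  55  98 130 137 137 132 109  70  63  73  77  78  74  71]
 [ 78  76  65  50  54  85 116 132 135 128 102  65  60  74  76  78  77  70]
 [ 80  79  74  58  47  59  84 107 113  99  73  56  64  75  79  76  77  74]
 [ 78  80  78  68  53  48  57  68  73  62  51  58  69  77  78  78  78  75]
 [ 78  79  78  76  66  55  48  51  53  50  51  66  76  78  79  76  78  75]
 [ 76  78  78  79  75  71  68  62  62  66  72  75  77  77  78  78  79  76]
 [ 77  79  79  78  79  77  77  76  75  79  78  78  81  78  77  76  79  77]
 [ 73  79  79  79  79  79  78  79  78  79  79  79  80  77  80  79  78  77]
 [ 72  81  80  80  78  79  80  80  77  76  74  74  72  71  72  72  67  67]
 [ 65  74  75  75  71  71  68  67  65  64  59  52  52  48  45  46  42  41]
 [ 47  55  56  49  51  45  44  46  44  41  36  37  31  33  34  31  27  35]]
```

View pics/s5z.png

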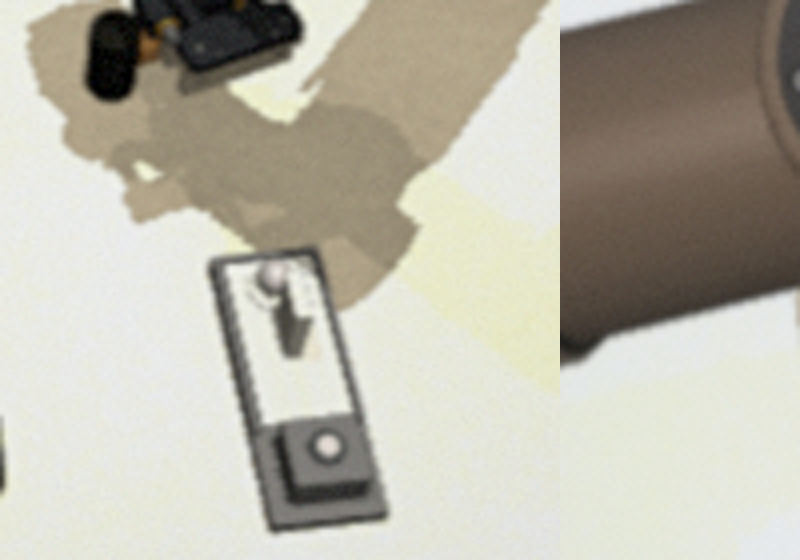

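>>> move_arm(rows=[{"delta_pos":[0,0,-1],"delta_rot":[0,0,0],"hand":1},{"delta_pos":[0,0,-2],"delta_rot":[0,0,0],"hand":1},{"delta_pos":[0,0,-2],"delta_rot":[0,0,0],"hand":1},{"delta_pos":[0,0,-1.5],"delta_rot":[0,0,0],"hand":1},{"delta_pos":[0,0,-1],"delta_rot":[0,0,0],"hand":1},{"delta_pos":[0,0,-0.7],"delta_rot":[0,0,0],"hand":1},{"delta_pos":[0,0,-0.4],"delta_rot":[0,0,0],"hand":1},{"delta_pos":[0,0,-0.2],"delta_rot":[0,0,0],"hand":1},{"delta_pos":[0,0,0],"delta_rot":[0,0,0],"hand":1},{"delta_pos":[0,0,0],"delta_rot":[0,0,0],"hand":1}], force=30)

```text
t: 12.55
eef_pos: [0.4863, -0.0269, 0.051]
ee_rot: [3.141, 0.001, 3.08]
force: [-0.2, 0.6, -1.6]
width: 0.0199
```

>>> move_arm(rows=[{"delta_pos":[0,0,-0.1],"delta_rot":[0,0,0],"hand":1},{"delta_pos":[0,0,0],"delta_rot":[0,0,0],"hand":1},{"delta_pos":[0,0,-0.1],"delta_rot":[0,0,0],"hand":1},{"delta_pos":[0,0,0],"delta_rot":[0,0,0],"hand":1},{"delta_pos":[0,0,0],"delta_rot":[0,0,0],"hand":1},{"delta_pos":[0,0,0],"delta_rot":[0,0,0],"hand":1},{"delta_pos":[0,0,0],"delta_rot":[0,0,0],"hand":1},{"delta_pos":[0,0,0],"delta_rot":[0,0,0],"hand":1},{"delta_pos":[0,0,0],"delta_rot":[0,0,0],"hand":1},{"delta_pos":[0,0,0],"delta_rot":[0,0,0],"hand":1}])

```text
t: 13.55
eef_pos: [0.486, -0.027, 0.0495]
ee_rot: [3.142, 0.001, 3.08]
force: [-4.6, 1.7, 10.4]
width: 0.0194
```

>>> move_arm(rows=[{"delta_pos":[0,0,0.1],"delta_rot":[0,0,0],"hand":1},{"delta_pos":[0,0,0],"delta_rot":[0,0,0],"hand":2.5},{"delta_pos":[0,0,0],"delta_rot":[0,0,0],"hand":4},{"delta_pos":[0,0,0],"delta_rot":[0,0,0],"hand":6},{"delta_pos":[0,0,0],"delta_rot":[0,0,0],"hand":6},{"delta_pos":[0,0,0.5],"delta_rot":[0,0,0],"hand":6},{"delta_pos":[0,0,1.5],"delta_rot":[0,0,0],"hand":6},{"delta_pos":[0,0,3],"delta_rot":[0,0,0],"hand":6},{"delta_pos":[0,1,4],"delta_rot":[0,0,0],"hand":6},{"delta_pos":[0,2,4],"delta_rot":[0,0,0],"hand":6}])

```text
t: 14.55
eef_pos: [0.4854, 0.0024, 0.1811]
ee_rot: [-3.141, -0.001, 3.078]
force: [2.2, -0.1, -0.8]
width: 0.06
```

```bash
python3 - <<'E'
from h import *
st=get_state(); s=grab_frame("scene"); w=grab_frame("wrist")
cv2.imwrite("pics/s6.png",s);cv2.imwrite("pics/w6.png",w)
print(st["q"],st["eef_pos"],st["ee_rot"],st["force"],st["width"])
E
```

```text
[ 0.4113  0.104  -0.4915  0.0001 -0.9764 -2.0454] [0.4854 0.0024 0.1811] [-3.141  -0.0009  3.0784] [ 2.2104 -0.131  -0.7842] 0.06000052209418291
```

View pics/s6.png

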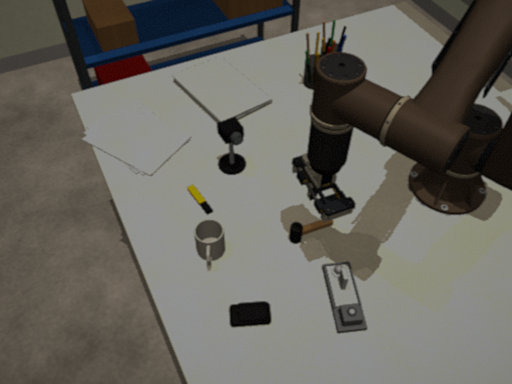

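View pics/w6.png

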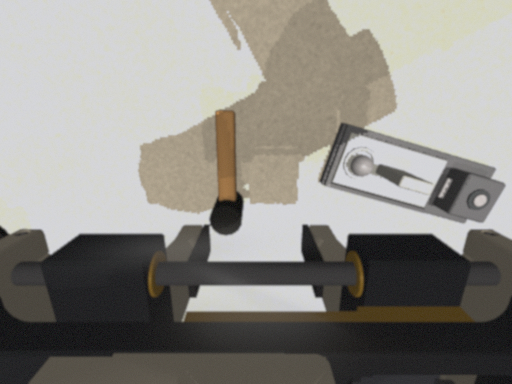

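>>> move_arm(rows=[{"delta_pos":[0,1,0],"delta_rot":[0,0,4],"hand":6},{"delta_pos":[0,1.5,0],"delta_rot":[0,0,7],"hand":6},{"delta_pos":[0.1,2,0.2],"delta_rot":[0,0,8],"hand":6},{"delta_pos":[0.1,2,0.4],"delta_rot":[0,0,8],"hand":6},{"delta_pos":[0.1,2,0.4],"delta_rot":[0,0,8],"hand":6},{"delta_pos":[0.1,2,0.4],"delta_rot":[0,0,8],"hand":6},{"delta_pos":[0.1,2,0.2],"delta_rot":[0,0,8],"hand":6},{"delta_pos":[0.1,2,0.2],"delta_rot":[0,0,8],"hand":6},{"delta_pos":[0,1,0.1],"delta_rot":[0,0,8],"hand":6},{"delta_pos":[0,0.5,0],"delta_rot":[0,0,7.6],"hand":6}])

```text
t: 15.65
eef_pos: [0.4919, 0.1639, 0.1987]
ee_rot: [3.142, 0.0, -1.895]
force: [-0.5, 0.1, -0.6]
width: 0.0598
```

>>> move_arm(rows=[{"delta_pos":[0,0,0],"delta_rot":[0,0,0],"hand":6},{"delta_pos":[0,0,0],"delta_rot":[0,0,0],"hand":6},{"delta_pos":[0,0,0],"delta_rot":[0,0,0],"hand":6},{"delta_pos":[0,0,0],"delta_rot":[0,0,0],"hand":6},{"delta_pos":[0,0,0],"delta_rot":[0,0,0],"hand":6},{"delta_pos":[0,0,0],"delta_rot":[0,0,0],"hand":6},{"delta_pos":[0,0,0],"delta_rot":[0,0,0],"hand":6},{"delta_pos":[0,0,0],"delta_rot":[0,0,0],"hand":6},{"delta_pos":[0,0,0],"delta_rot":[0,0,0],"hand":6},{"delta_pos":[0,0,0],"delta_rot":[0,0,0],"hand":6}])

```text
t: 16.65
eef_pos: [0.492, 0.163, 0.1986]
ee_rot: [-3.142, -0.0, -1.901]
force: [0.9, -0.1, 0.5]
width: 0.06
```

```bash
python3 - <<'E'
from h import *
import pickle
st=get_state(); w=grab_frame("wrist"); pickle.dump(st,open("w7.pkl","wb"))
cv2.imwrite("pics/w7.png",w); 
print(st["q"],st["eef_pos"],st["ee_rot"],st["force"],st["width"])
W=wfc("wrist",st)
c=proj("wrist",[.491,.162,.076],W);print(c)
x,y=int(c[0]),int(c[1])
cv2.imwrite("pics/w7z.png",cv2.resize(w[y-65:y+65,x-90:x+90],None,fx=4,fy=4,interpolation=cv2.INTER_CUBIC)); print(x-90,y-65)
E
```

```text
[ 0.6991  0.1413 -0.4024  0.     -1.0272 -1.0297] [0.492  0.163  0.1986] [-3.1416 -0.     -1.9014] [ 0.8628 -0.1185  0.4598] 0.05995647034257422
[255.51   189.0855]
165 124
```

View pics/w7.png

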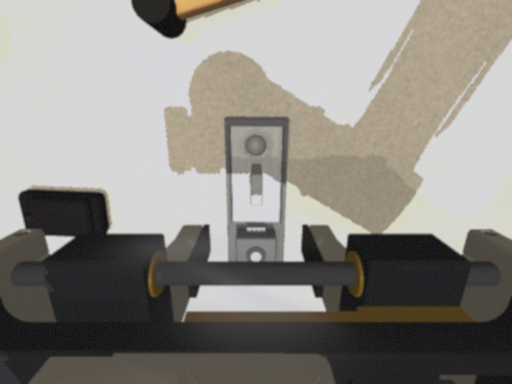

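View pics/w7z.png

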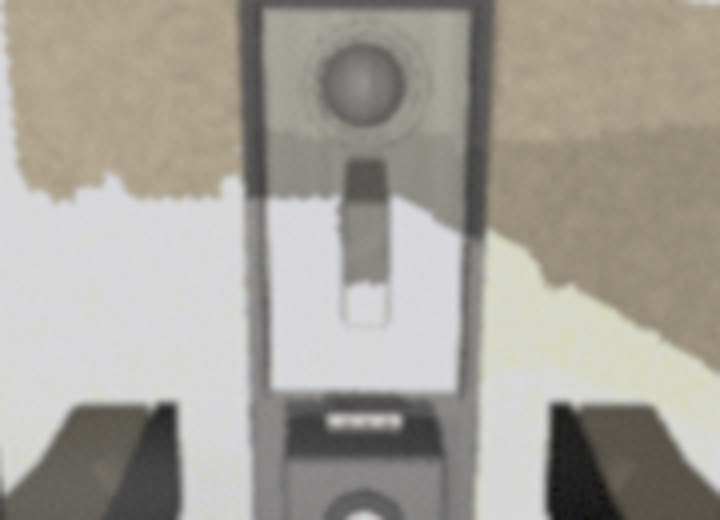

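>>> move_arm(rows=[{"delta_pos":[-0.05,0,-1.5],"delta_rot":[0,0,0],"hand":6},{"delta_pos":[0,0,-2.5],"delta_rot":[0,0,0],"hand":6},{"delta_pos":[0,0,-2.5],"delta_rot":[0,0,0],"hand":6},{"delta_pos":[0,0,-2.5],"delta_rot":[0,0,0],"hand":5},{"delta_pos":[0,0,-2.5],"delta_rot":[0,0,0],"hand":4},{"delta_pos":[0,0,-1.5],"delta_rot":[0,0,0],"hand":4},{"delta_pos":[0,0,-0.9],"delta_rot":[0,0,0],"hand":4},{"delta_pos":[0,0,0],"delta_rot":[0,0,0],"hand":4},{"delta_pos":[0,0,0],"delta_rot":[0,0,0],"hand":4},{"delta_pos":[0,0,0],"delta_rot":[0,0,0],"hand":3}], force=15)

```text
t: 17.7
eef_pos: [0.492, 0.1634, 0.0605]
ee_rot: [-3.141, 0.001, -1.901]
force: [-0.3, -0.6, -0.5]
width: 0.0361
```

>>> move_arm(rows=[{"delta_pos":[0,0,0],"delta_rot":[0,0,0],"hand":2},{"delta_pos":[0,0,0],"delta_rot":[0,0,0],"hand":1.6},{"delta_pos":[0,0,0],"delta_rot":[0,0,0],"hand":1.4},{"delta_pos":[0,0,0],"delta_rot":[0,0,0],"hand":1.2},{"delta_pos":[0,0,0],"delta_rot":[0,0,0],"hand":0.9},{"delta_pos":[0,0,0],"delta_rot":[0,0,0],"hand":0.5},{"delta_pos":[0,0,0],"delta_rot":[0,0,0],"hand":0.5},{"delta_pos":[0,0,0],"delta_rot":[0,0,0],"hand":0.5},{"delta_pos":[0,0,0],"delta_rot":[0,0,0],"hand":0.5},{"delta_pos":[0,0,0],"delta_rot":[0,0,0],"hand":0.5}], force=15)

```text
t: 18.7
eef_pos: [0.4915, 0.163, 0.0597]
ee_rot: [-3.142, 0.0, -1.901]
force: [-2.2, -0.7, 5.2]
width: 0.0118
```

>>> move_arm(rows=[{"delta_pos":[0,0,0],"delta_rot":[0,0,0],"hand":0.5},{"delta_pos":[0,0,0],"delta_rot":[0,0,0],"hand":0.5},{"delta_pos":[0,0,0],"delta_rot":[0,0,0],"hand":0.5},{"delta_pos":[0,0,0],"delta_rot":[0,0,0],"hand":0.5},{"delta_pos":[0,0,0.05],"delta_rot":[0,0,0],"hand":0.5},{"delta_pos":[0,0,0.1],"delta_rot":[0,0,0],"hand":0.5},{"delta_pos":[0,0,0.1],"delta_rot":[0,0,0],"hand":0.5},{"delta_pos":[0,0,0.1],"delta_rot":[0,0,0],"hand":0.5},{"delta_pos":[0,0,0.05],"delta_rot":[0,0,0],"hand":0.5},{"delta_pos":[0,0,0],"delta_rot":[0,0,0],"hand":0.5}], force=45)

```text
t: 19.7
eef_pos: [0.4915, 0.163, 0.0636]
ee_rot: [-3.142, 0.0, -1.901]
force: [0.3, 0.9, -2.9]
width: 0.0119
```

```bash
python3 - <<'E'
from h import *
import pickle
st=get_state(); w=grab_frame("wrist"); cv2.imwrite("pics/w8.png",w)
print(st["eef_pos"],st["ee_rot"],st["force"],st["moment"],st["width"])
E
```

```text
[0.4915 0.163  0.0636] [-3.1416  0.     -1.9015] [ 0.3271  0.886  -2.8611] [-0.0078  0.0008  0.0154] 0.011947322537888336
```

View pics/w8.png

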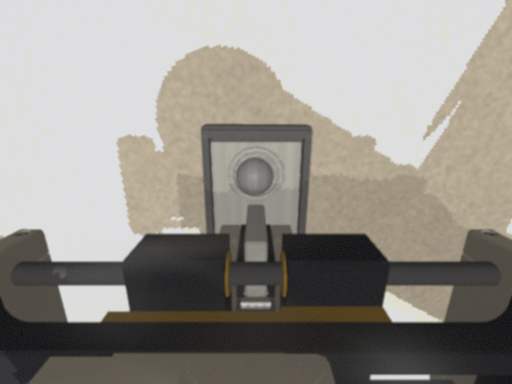

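```bash
python3 - <<'E'
from h import *
t=cv2.imread("pics/top0.png"); s=cv2.imread("pics/scene0.png")
f=lambda im,x0,y0,x1,y1,k:np.clip(cv2.resize(im[y0:y1,x0:x1],None,fx=k,fy=k,interpolation=cv2.INTER_CUBIC).astype(float)*2.8,0,255).astype(np.uint8)
cv2.imwrite("pics/camz.png",np.hstack([f(t,342,194,408,250,6),f(s,205,110,260,166,6)]))
cv2.imwrite("pics/camz2.png",f(s,205,110,260,180,8))
E
```

```text
(no output)
```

View pics/camz.png

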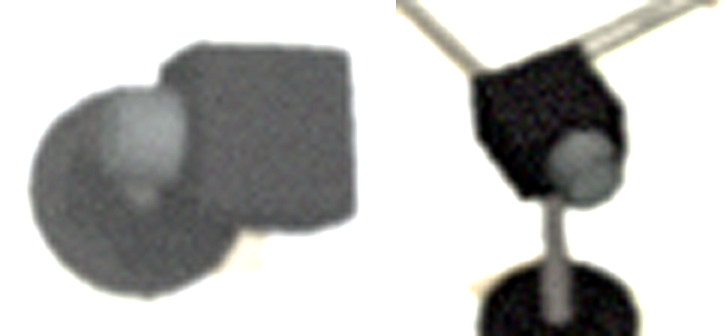

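View pics/camz2.png

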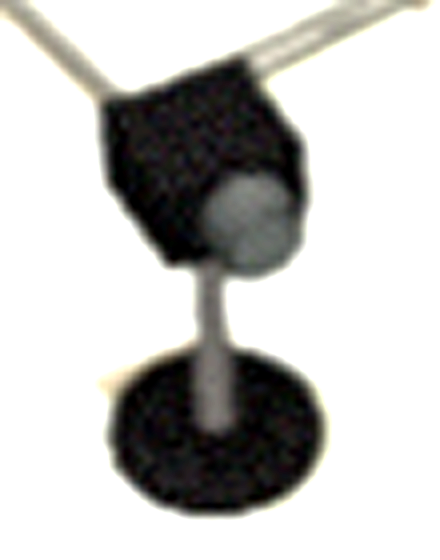

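```bash
python3 - <<'E'
from h import *
T=lambda x,y:(342+(x+.5)/6-.5,194+(y+.5)/6-.5)
S=lambda x,y:(205+(x+.5)/8-.5,110+(y+.5)/8-.5)
ang=lambda d:np.degrees(np.arctan2(d[1],d[0]))
for z in (0,.006,.012):print("foot",z,onz("top",T(136,192),z)[:2],onz("scene",S(217,431),z)[:2])
print("post base",onz("scene",S(215,425),.01))
a,b,c=[onz("top",T(*p),.172) for p in ((205,43),(349,52),(353,217))]
print(a,b,c,np.linalg.norm(b-a),ang(b-a),np.linalg.norm(c-b),ang(c-b))
d,e=[onz("top",T(*p),.128) for p in ((160,70),(300,231))]; print("low",d,e, (d+e)/2)
print("head ctr", (a+c)/2,"low ctr",(d+e)/2)
p,q=[onz("scene",S(*p),.172) for p in ((108,100),(247,60))]; print("scene top", p,q,ang(q-p),np.linalg.norm(q-p))
# lens
print("lens",tri([ray("top",T(143,128)),ray("scene",S(249,228))]))
print("lens .15",onz("top",T(143,128),.15),onz("scene",S(249,228),.15))
E
```

```text
foot 0 [ 0.5681 -0.3723] [ 0.5661 -0.3756]
foot 0.006 [ 0.5672 -0.3706] [ 0.5683 -0.3704]
foot 0.012 [ 0.5662 -0.3689] [ 0.5704 -0.3652]
post base [ 0.5691 -0.3703  0.01  ]
[ 0.5951 -0.3456  0.172 ] [ 0.597  -0.3955  0.172 ] [ 0.5394 -0.3978  0.172 ] 0.049969688406503225 -87.89719106452452 0.057572111381188514 -177.71436374763923
low [ 0.5935 -0.3431  0.128 ] [ 0.5394 -0.3955  0.128 ] [ 0.5665 -0.3693  0.128 ]
head ctr [ 0.5673 -0.3717  0.172 ] low ctr [ 0.5665 -0.3693  0.128 ]
scene top [ 0.5946 -0.3963  0.172 ] [ 0.5391 -0.394   0.172 ] 177.62677292713514 0.05553095634191132
lens (array([ 0.5672, -0.3313,  0.1516]), [np.float64(0.4180704426486384), np.float64(0.4180704426485524)])
lens .15 [ 0.5672 -0.3314  0.15  ] [ 0.5669 -0.3332  0.15  ]
```

```bash
python3 - <<'E'
from h import *
t=cv2.cvtColor(cv2.imread("pics/top0.png"),cv2.COLOR_BGR2GRAY).astype(float); s=cv2.cvtColor(cv2.imread("pics/scene0.png"),cv2.COLOR_BGR2GRAY).astype(float)
def edge(prof,th):
    for i in range(len(prof)-1):
        if (prof[i]-th)*(prof[i+1]-th)<=0: return i+(prof[i]-th)/(prof[i]-prof[i+1])
def show(n,P,z):
    P=np.array(P); W=np.array([onz(n,p,z)[:2] for p in P])
    vx,vy,x0,y0=cv2.fitLine(W.astype(np.float32)*1000,cv2.DIST_HUBER,0,.01,.01).ravel()
    r=(W*1000-[x0,y0])@np.array([-vy,vx]); print(n,np.degrees(np.arctan2(vy,vx)),(x0,y0),"rms",r.std(),len(P))
P=[(395+edge(t[r,395:408],75),r) for r in range(206,227)]; show("top",P,.172)
P=[(c,196+edge(t[196:206,c],75)) for c in range(378,398)]; show("top",P,.172)
P=[(c,r) for c,r in [(c,112+edge(s[112:128,c],70)) for c in range(220,236)]]; print(P); show("scene",P,.172)
# foot circle by edges radial in top, low side
cx,cy=364.7,226.0; Q=[]
for a in np.radians(np.arange(40,230,5)):
    rr=np.arange(10,26,.5); v=cv2.remap(t.astype(np.float32),(cx+rr*np.cos(a)).astype(np.float32)[None],(cy+rr*np.sin(a)).astype(np.float32)[None],cv2.INTER_LINEAR)[0]
    i=edge(v,75)
    if i: r=10+.5*i; Q.append((cx+r*np.cos(a),cy+r*np.sin(a)))
W=np.array([onz("top",p,.008)[:2]*1000 for p in Q])
A=np.c_[2*W,np.ones(len(W))]; x=np.linalg.lstsq(A,(W**2).sum(1),rcond=None)[0]; print("foot",x[:2],np.sqrt(x[2]+x[0]**2+x[1]**2),len(Q))
cx,cy=232.2,163.9; Q=[]
for a in np.radians(np.arange(-20,200,5)):
    rr=np.arange(7,22,.5); v=cv2.remap(s.astype(np.float32),(cx+rr*np.cos(a)).astype(np.float32)[None],(cy+rr*np.sin(a)).astype(np.float32)[None],cv2.INTER_LINEAR)[0]
    i=edge(v,65)
    if i: r=7+.5*i; Q.append((cx+r*np.cos(a),cy+r*np.sin(a)))
W=np.array([onz("scene",p,.008)[:2]*1000 for p in Q])
A=np.c_[2*W,np.ones(len(W))]; x=np.linalg.lstsq(A,(W**2).sum(1),rcond=None)[0]; print("foot",x[:2],np.sqrt(x[2]+x[0]**2+x[1]**2),len(Q))
E
```

```text
top 3.1924138 (np.float32(567.7273), np.float32(-397.85855)) rms 0.14181759416750747 21
top -86.29977 (np.float32(597.0754), np.float32(-366.2338)) rms 0.20996522788065247 20
[(220, np.float64(120.95238095238095)), (221, np.float64(121.03999999999999)), (222, np.float64(120.75510204081633)), (223, np.float64(120.3061224489796)), (224, np.float64(120.03999999999999)), (225, np.float64(119.73469387755102)), (226, np.float64(119.24489795918367)), (227, np.float64(118.74468085106383)), (228, np.float64(118.3125)), (229, np.float64(118.0576923076923)), (230, np.float64(117.6734693877551)), (231, np.float64(117.23404255319149)), (232, np.float64(116.93617021276596)), (233, np.float64(116.52173913043478)), (234, np.float64(116.0909090909091)), (235, np.float64(115.88235294117646))]
scene 4.013554 (np.float32(556.8222), np.float32(-398.4032)) rms 0.5588779070063256 16
foot [ 567.1207 -369.9351] 44.27581900852798 38
foot [ 569.9654 -367.0144] 43.84901089180551 44
```

>>> move_arm(rows=[{"delta_pos":[0,0,0.2],"delta_rot":[0,0,0],"hand":0.5},{"delta_pos":[0,0,0.4],"delta_rot":[0,0,0],"hand":0.5},{"delta_pos":[0,0,0.7],"delta_rot":[0,0,0],"hand":0.5},{"delta_pos":[0,0,1],"delta_rot":[0,0,0],"hand":0.5},{"delta_pos":[0,0,1.2],"delta_rot":[0,0,0],"hand":0.5},{"delta_pos":[0,0,1.2],"delta_rot":[0,0,0],"hand":0.5},{"delta_pos":[0,0,1.2],"delta_rot":[0,0,0],"hand":0.5},{"delta_pos":[0,0,1.2],"delta_rot":[0,0,0],"hand":0.5},{"delta_pos":[0,0,1.2],"delta_rot":[0,0,0],"hand":0.5},{"delta_pos":[0,0,1.2],"delta_rot":[0,0,0],"hand":0.5}])

```text
t: 20.75
eef_pos: [0.4915, 0.163, 0.1597]
ee_rot: [-3.142, 0.0, -1.901]
force: [0.3, 0.1, -2.6]
width: 0.0119
```

>>> move_arm(rows=[{"delta_pos":[0,0,1],"delta_rot":[0,0,0],"hand":0.5},{"delta_pos":[0,0,0.6],"delta_rot":[0,0,0],"hand":0.5},{"delta_pos":[0,0,0.3],"delta_rot":[0,0,0],"hand":0.5},{"delta_pos":[0,0,0],"delta_rot":[0,0,0],"hand":0.5},{"delta_pos":[0.03,-0.15,0],"delta_rot":[0,0,0.2],"hand":0.5},{"delta_pos":[0.06,-0.3,0],"delta_rot":[0,0,0.3],"hand":0.5},{"delta_pos":[0.1,-0.5,0],"delta_rot":[0,0,0.4],"hand":0.5},{"delta_pos":[0.15,-0.8,0],"delta_rot":[0,0,0.6],"hand":0.5},{"delta_pos":[0.2,-1,0],"delta_rot":[0,0,0.8],"hand":0.5},{"delta_pos":[0.25,-1.3,0],"delta_rot":[0,0,1],"hand":0.5}])

```text
t: 21.75
eef_pos: [0.4994, 0.1218, 0.1774]
ee_rot: [3.141, -0.0, -1.842]
force: [0.5, -0.0, -2.3]
width: 0.0118
```

>>> move_arm(rows=[{"delta_pos":[0.3,-1.5,0],"delta_rot":[0,0,1.1],"hand":0.5},{"delta_pos":[0.3,-1.6,0],"delta_rot":[0,0,1.1],"hand":0.5},{"delta_pos":[0.3,-1.6,0],"delta_rot":[0,0,1.1],"hand":0.5},{"delta_pos":[0.3,-1.6,0],"delta_rot":[0,0,1.1],"hand":0.5},{"delta_pos":[0.3,-1.6,0],"delta_rot":[0,0,1.1],"hand":0.5},{"delta_pos":[0.3,-1.6,0],"delta_rot":[0,0,1.1],"hand":0.5},{"delta_pos":[0.3,-1.6,0],"delta_rot":[0,0,1.1],"hand":0.5},{"delta_pos":[0.3,-1.6,0],"delta_rot":[0,0,1.1],"hand":0.5},{"delta_pos":[0.3,-1.6,0],"delta_rot":[0,0,1.1],"hand":0.5},{"delta_pos":[0.3,-1.6,0],"delta_rot":[0,0,1.1],"hand":0.5}])

```text
t: 22.75
eef_pos: [0.5293, -0.0378, 0.1774]
ee_rot: [3.141, -0.0, -1.651]
force: [-0.8, 0.7, -1.5]
width: 0.0119
```

>>> move_arm(rows=[{"delta_pos":[0.3,-1.6,0],"delta_rot":[0,0,1.1],"hand":0.5},{"delta_pos":[0.3,-1.6,0],"delta_rot":[0,0,1.1],"hand":0.5},{"delta_pos":[0.3,-1.6,0],"delta_rot":[0,0,1.1],"hand":0.5},{"delta_pos":[0.3,-1.6,0],"delta_rot":[0,0,1],"hand":0.5},{"delta_pos":[0.3,-1.5,0],"delta_rot":[0,0,0.9],"hand":0.5},{"delta_pos":[0.25,-1.3,0],"delta_rot":[0,0,0.8],"hand":0.5},{"delta_pos":[0.2,-1.1,0],"delta_rot":[0,0,0.7],"hand":0.5},{"delta_pos":[0.2,-0.9,0],"delta_rot":[0,0,0.6],"hand":0.5},{"delta_pos":[0.15,-0.6,0],"delta_rot":[0,0,0.4],"hand":0.5},{"delta_pos":[0.1,-0.4,0],"delta_rot":[0,0,0.3],"hand":0.5}])

```text
t: 23.75
eef_pos: [0.5533, -0.1591, 0.1774]
ee_rot: [3.141, 0.0, -1.512]
force: [-0.1, -0.3, -1.8]
width: 0.0122
```

>>> move_arm(rows=[{"delta_pos":[0.05,-0.2,0],"delta_rot":[0,0,0.1],"hand":0.5},{"delta_pos":[0,0,0],"delta_rot":[0,0,0],"hand":0.5},{"delta_pos":[0,0,0],"delta_rot":[0,0,0],"hand":0.5},{"delta_pos":[0,0,0],"delta_rot":[0,0,0],"hand":0.5},{"delta_pos":[0,0,0],"delta_rot":[0,0,0],"hand":0.5},{"delta_pos":[0,0,0],"delta_rot":[0,0,0],"hand":0.5},{"delta_pos":[0,0,0],"delta_rot":[0,0,0],"hand":0.5},{"delta_pos":[0,0,0],"delta_rot":[0,0,0],"hand":0.5},{"delta_pos":[0,0,0],"delta_rot":[0,0,0],"hand":0.5},{"delta_pos":[0,0,0],"delta_rot":[0,0,0],"hand":0.5}])

```text
t: 24.75
eef_pos: [0.5539, -0.1605, 0.1775]
ee_rot: [3.142, -0.0, -1.51]
force: [0.7, 0.8, -2.0]
width: 0.0118
```

```bash
python3 - <<'E'
from h import *
import pickle
st=get_state(); w=grab_frame("wrist"); s=grab_frame("scene"); t=grab_frame("top"); pickle.dump(st,open("w9.pkl","wb"))
for n,i in (("w",w),("s",s),("t",t)): cv2.imwrite(f"pics/{n}9.png",i)
print(st["eef_pos"],st["ee_rot"],st["force"],st["moment"],st["width"])
f=lambda im,x0,y0,x1,y1,k:np.clip(cv2.resize(im[y0:y1,x0:x1],None,fx=k,fy=k,interpolation=cv2.INTER_CUBIC).astype(float)*1.6,0,255).astype(np.uint8)
cv2.imwrite("pics/s9z.png",np.hstack([f(s,200,90,300,210,4),f(t,260,160,350,280,4)]))
E
```

```text
[ 0.5539 -0.1605  0.1775] [ 3.1415 -0.     -1.5104] [ 0.6974  0.7983 -1.9913] [-0.0113  0.0894  0.003 ] 0.011847174205596793
```

View pics/w9.png

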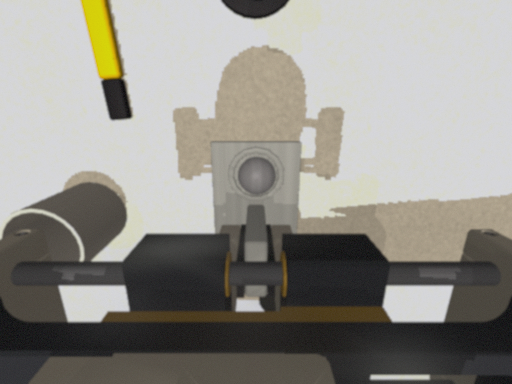

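View pics/s9z.png

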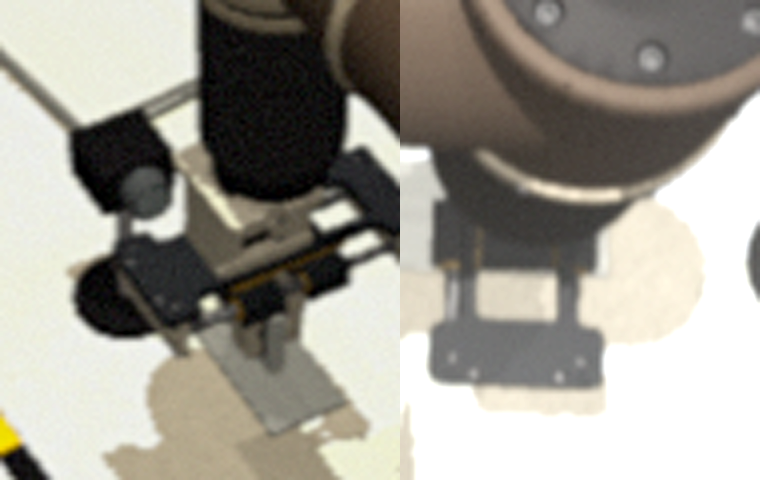

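```bash
python3 - <<'E'
from h import *
import pickle
st=pickle.load(open("w9.pkl","rb")); w=cv2.imread("pics/w9.png"); W=wfc("wrist",st)
g=cv2.cvtColor(w,cv2.COLOR_BGR2GRAY)
c=cv2.HoughCircles(cv2.resize(g[140:212,215:300],None,fx=4,fy=4,interpolation=cv2.INTER_CUBIC),cv2.HOUGH_GRADIENT,1.5,40,param1=80,param2=20,minRadius=55,maxRadius=100)
print(c)
for x,y,r in c[0][:3]:
    p=((x+.5)/4-.5+215,(y+.5)/4-.5+140); print(p,r/4,onz("wrist",p,.150,W),proj("wrist",onz("wrist",p,.15,W),W))
m=(g[:,:]<60).astype(np.uint8); m=m[0:40,200:310]
cs=max(cv2.findContours(m,cv2.RETR_EXTERNAL,cv2.CHAIN_APPROX_NONE)[0],key=cv2.contourArea).reshape(-1,2)
P=np.array([q+[200,0] for q in cs if q[1]>0]); V=np.array([onz("wrist",q,.006,W)[:2]*1000 for q in P])
A=np.c_[2*V,np.ones(len(V))]; x=np.linalg.lstsq(A,(V**2).sum(1),rcond=None)[0]; print("foot",x[:2],np.sqrt(x[2]+x[0]**2+x[1]**2))
# fixed radius 44.5
from scipy.optimize import least_squares
print(least_squares(lambda c:np.hypot(*(V-c).T)-44.7,[567,-369]).x)
gr=onz("wrist",(256.2,205),.175,W); print(gr)
cv2.imwrite("pics/w9z.png",cv2.resize(w[130:270,200:315],None,fx=4,fy=4,interpolation=cv2.INTER_CUBIC))
E
```

```text
[[[168.75 141.75  75.7 ]]]
(np.float32(256.8125), np.float32(175.0625)) 18.925 [ 0.5552 -0.2007  0.15  ] [256.8125 175.0625]
foot [ 567.2072 -369.4735] 42.27491363701945
[ 567.3851 -372.1415]
[ 0.555  -0.1899  0.175 ]
```

View pics/w9z.png

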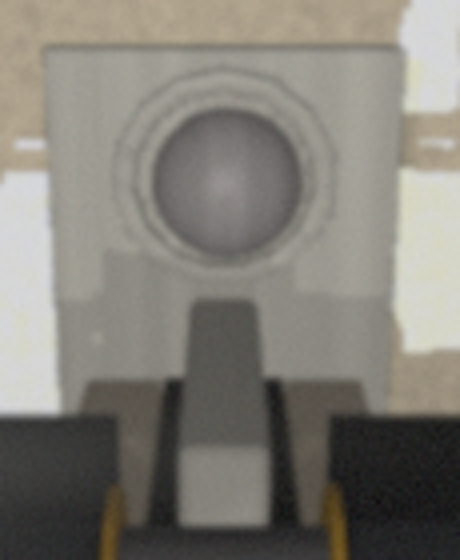

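>>> move_arm(rows=[{"delta_pos":[0.03,0.03,0],"delta_rot":[0,0,0],"hand":0.5},{"delta_pos":[0.04,0.04,0.03],"delta_rot":[0,0,0],"hand":0.5},{"delta_pos":[0.03,0.03,0.02],"delta_rot":[0,0,0],"hand":0.5},{"delta_pos":[0,0,0],"delta_rot":[0,0,0],"hand":0.5},{"delta_pos":[0,0,0],"delta_rot":[0,0,0],"hand":0.5},{"delta_pos":[0,0,0],"delta_rot":[0,0,0],"hand":0.5},{"delta_pos":[0,0,0],"delta_rot":[0,0,0],"hand":0.5},{"delta_pos":[0,0,0],"delta_rot":[0,0,0],"hand":0.5},{"delta_pos":[0,0,0],"delta_rot":[0,0,0],"hand":0.5},{"delta_pos":[0,0,0],"delta_rot":[0,0,0],"hand":0.5}])

```text
t: 25.9
eef_pos: [0.5549, -0.1595, 0.178]
ee_rot: [3.142, 0.0, -1.51]
force: [0.7, -0.1, -1.8]
width: 0.012
```

>>> move_arm(rows=[{"delta_pos":[0,0,0],"delta_rot":[0,0,0],"hand":0.5},{"delta_pos":[0,0,0],"delta_rot":[0,0,0],"hand":0.5},{"delta_pos":[0,0,0],"delta_rot":[0,0,0],"hand":0.5},{"delta_pos":[0,0,0],"delta_rot":[0,0,0],"hand":0.5},{"delta_pos":[0,0,0],"delta_rot":[0,0,0],"hand":0.5},{"delta_pos":[0,0,0],"delta_rot":[0,0,0],"hand":0.5},{"delta_pos":[0,0,0],"delta_rot":[0,0,0],"hand":0.5},{"delta_pos":[0,0,0],"delta_rot":[0,0,0],"hand":0.5},{"delta_pos":[0,0,0],"delta_rot":[0,0,0],"hand":0.5},{"delta_pos":[0,0,0],"delta_rot":[0,0,0],"hand":0.5}])

```text
t: 26.9
eef_pos: [0.5549, -0.1595, 0.1781]
ee_rot: [3.142, -0.0, -1.51]
force: [0.1, 0.3, -2.4]
width: 0.012
```

```bash
python3 - <<'E'
from h import *
st=get_state(); w=grab_frame("wrist"); s=grab_frame("scene"); W=wfc("wrist",st)
cv2.imwrite("pics/s10.png",s); cv2.imwrite("pics/w10.png",w)
g=cv2.cvtColor(w,cv2.COLOR_BGR2GRAY)
c=cv2.HoughCircles(cv2.resize(g[140:212,215:300],None,fx=4,fy=4,interpolation=cv2.INTER_CUBIC),cv2.HOUGH_GRADIENT,1.5,40,param1=80,param2=20,minRadius=55,maxRadius=100)
for x,y,r in c[0][:3]:
    p=((x+.5)/4-.5+215,(y+.5)/4-.5+140); print(p,r/4,onz("wrist",p,.150,W))
print(st["t"],st["eef_pos"],st["ee_rot"],st["force"],st["moment"],st["width"],abs(st["qd"]).max())
E
```

```text
(np.float32(256.0625), np.float32(174.6875)) 18.6625 [ 0.5567 -0.1998  0.15  ]
26.9 [ 0.5549 -0.1595  0.1781] [ 3.1416 -0.     -1.5104] [ 0.1422  0.3052 -2.3635] [ 0.0498  0.0946 -0.0138] 0.01197302951442556 0.0008412755284388086
```

View pics/s10.png

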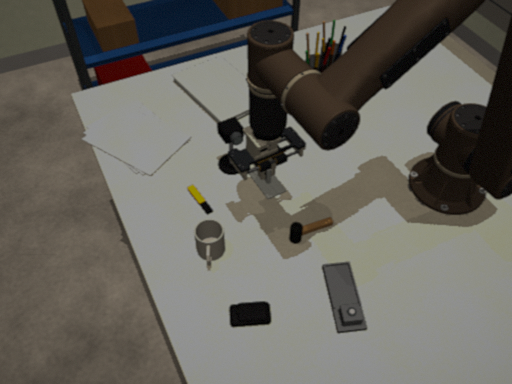

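The final scene view shows the tray held in front of the camera at about (270,180). The mallet is standing at (297,232), the pin is down at (351,311), and the mug, mouse and highlighter haven't moved. I'll hand the job in.

```bash
python3 -c "
from station import *
print(job_done())"
```

```text
the job is handed in; nothing more can be done
None
```

The job is handed in at about 27 s of the 64 s. I pressed the pin down to its stop with the mallet and stood the mallet back on the desk. Then I lifted the tray by its grip and carried it level to the desk camera, where the arm still holds it.

**Last checks**
- **Ball:** it is still in its pocket. The wrist camera puts it at (0.5567, -0.1998) m, against my focus estimate of (0.5566, -0.1996) m. Its height comes from the grasp geometry, about 0.150 m; a rougher image check before the last 0.5 mm rise gave about 0.148 m.
- **Tray:** the gripper is level and at rest, with a yaw of -86.5° to match the camera.
- **Pin:** its position in the image matches fully down, and the wrist force rose to 30 N at the stop.
- **Bystanders:** the mug, mouse and highlighter look unmoved in the final view.

**What did not fully agree**
- **First mallet grasp:** the fingers closed late, so they held the handle about 15 mm lower relative to the gripper than planned. I allowed for this, and the strike and set-down worked.
- **Camera position:** my estimates of its origin spread by about 3 mm. A rough reading from the lens gave a yaw of about -91°, where three straight edges agreed on about -86.5°; I used the edges.
- **Grip on the tray:** the wrist showed a brief 5 N upward force as the fingers closed. It was gone after the lift, and I did not trace its cause.

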